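# Set an adapter on the test stand with a spacer-wide air gap

### The job

Set the loose large power adapter on the sloped test stand beside the identical one already lying there, so that the air gap between them is even and exactly as wide as the steel spacer is thick. First stand the spacer on the slope against the adapter that is there and let go, then lay the loose adapter flat on the slope without dropping it, its lower end on the ledge, snug against the spacer; finally lift the spacer out and stand it upright on the bench, clear of the stand. Do not shift the adapter already on the stand, the small adapter, the meter or the screwdriver rack.

Things in the scene. Friction and masses are not known exactly. Their poses are not given: they have to be found in the camera images.
- stand: Fixed grey test stand, 260 wide (y) x 140 mm deep; origin: centre of its underside on the bench. Its top plate slopes at 26 degrees, rising along the stand's +x from 16 to 76 mm above the bench; the low edge with the ledge is on the side away from the robot. An aluminium ledge along the low edge stands 12 mm above the slope, an aluminium side stop at the -y end 24 mm. The +y end is open.
- ledge_corner (a point): Point on the stand's slope surface where the inner faces of the ledge and the side stop meet (axes as the stand's: y runs along the ledge). The free slope goes on 138 mm up from the ledge and 248 mm along it from this point.
- home_center (a point): Centre of the large black power adapter already on the stand: loose box 110 x 50 x 30 mm (x, y, z), 0.32 kg, lying flat on the slope, low end on the ledge, -y side against the side stop, which backs it up when pushed from +y. Its x points up the slope, y along the ledge away from the side stop, z square out of the slope. Spacer and other adapter go on its +y side.
- spare_center (a point): Centre of the loose large black power adapter, identical: 110 x 50 x 30 mm (x, y, z), 0.22 to 0.45 kg, paper label on top. It starts flat on the bench, left or right of the stand, centre 15 mm up; either end may point up the slope when laid.
- spacer_center (a point): Middle of the upright spacer, 36 mm above its underside; 72 mm tall, 0.25 kg. Below: steel bar 90 long (x) x 15 thick (y) x 32 mm high. On it, centred: grey plastic grip tab 45 long (x) x 13 thick (y) x 40 mm high, which rises clear above the 30 mm high adapters. It stands free on its bar, also on the slope. It starts on the bench, left or right of the stand.
- small_center (a point): Centre of a bystander: a smaller black power adapter, 75 x 38 x 26 mm, lying on the bench left or right of the stand. Leave it.
- meter: Bystander: blue multimeter leaning on its kickstand, about 160 x 90 x 150 mm, on the bench at the far left; origin under its middle. Leave it.
- drivers: Bystander: open blue rack of screwdrivers, 90 x 170 mm, 136 mm tall, on the bench at the far right; origin under its middle. Leave it.
Not all that is in view belongs to the job. Of the things that look like the part that bears spacer_center, the largest one is meant.

How it is judged:
On the way, in this order (a step that is already met when the one before it is completed fails the run):
1. the spacer stands on the slope against the adapter on the stand (within 6 mm), released (y of spacer_center in the frame of home_center between 0.0295 and 0.0385 m and x of spacer_center in the frame of home_center between -0.03 and 0.03 m and z of spacer_center in the frame of home_center between 0.016 and 0.027 m and angle between the x axis of spacer_center and the x axis of home_center, either way round below 0.08 rad and angle between the z axis of spacer_center and the z axis of home_center, either way round below 0.08 rad and contact force between the fingers and spacer below 0.1 N and linear speed of spacer below 0.01 m/s), for 0.2 s.
2. the loose large adapter lies flat on the slope, on the ledge, snug against the spacer, which is still in place (y of spacer_center in the frame of home_center between 0.0295 and 0.0385 m and x of spacer_center in the frame of home_center between -0.03 and 0.03 m and z of spacer_center in the frame of home_center between 0.016 and 0.027 m and angle between the x axis of spacer_center and the x axis of home_center, either way round below 0.08 rad and angle between the z axis of spacer_center and the z axis of home_center, either way round below 0.08 rad and y of spare_center in the frame of home_center between 0.0625 and 0.0675 m and x of spare_center in the frame of home_center between -0.006 and 0.006 m and z of spare_center in the frame of home_center between -0.004 and 0.004 m and angle between the x axis of spare_center and the x axis of home_center, either way round below 0.04 rad and angle between the z axis of spare_center and the z axis of home_center, either way round below 0.05 rad and linear speed of spare below 0.01 m/s), for 0.2 s.
At the end, for the whole second after the job is handed in: The two large adapters lie flat on the slope side by side, lower ends level within 6 mm, parallel within 0.04 rad, the gap between them 15 mm within 2.5 mm; the one that was there has moved less than 8 mm; the spacer stands upright on the bench, not touching the stand; all released and at rest (y of spare_center in the frame of home_center between 0.0625 and 0.0675 m and x of spare_center in the frame of home_center between -0.006 and 0.006 m and z of spare_center in the frame of home_center between -0.004 and 0.004 m and angle between the x axis of spare_center and the x axis of home_center, either way round below 0.04 rad and angle between the z axis of spare_center and the z axis of home_center, either way round below 0.05 rad and contact force between the fingers and spare below 0.1 N and linear speed of each of spare, spacer below 0.01 m/s and height (world z) of spacer_center between 0.03 and 0.042 m and angle between spacer_center's own z axis and vertical below 0.15 rad and contact force between spacer and stand below 0.05 N and contact force between the fingers and spacer below 0.1 N and distance of home_center from where it was at the start of the episode below 0.008 m).
It fails at once if the adapter on the stand shifted by more than 8 mm (distance of home_center from where it was at the start of the episode above 0.008 m).
It fails at once if the small adapter, the meter or the screwdriver rack shifted by more than 20 mm (distance of any of small_center, meter, drivers from where it was at the start of the episode above 0.02 m).
It fails at once if the loose large adapter dropped onto the stand (falling or skidding there out of the fingers at over 0.4 m/s) (contact force between the fingers and spare below 0.1 N and linear speed of spare above 0.4 m/s and distance between spare_center and home_center below 0.16 m).
It also fails if it takes over 72 s, if anything falls off the work surface, if the arm or the gripper's body presses on something with over 40 N, if the wrist force passes 120 N, or if a joint passes its speed limit or range.

### The arm

A 7-joint arm with a two-finger parallel gripper is mounted at the origin on the work surface. World frame = base frame: x ahead of the robot, y to its left, z up, the work surface at z = 0. Lengths are in m, angles in rad, forces in N, time in s.
With the tool pointing down it reaches from about 0.35 to 0.9 m from the base axis. Payload 8.1 kg.
Tool frame: the origin (TCP) lies between the finger pads; the fingertips stand ahead of it and the grasp point (between the pads) is the TCP (arm.nose_length is the z of the fingertips in the tool frame, in m); z points along the fingers, y is the line along which they close (so a half turn about z gives the same grasp; the last joint's range is limited). The gripper opens to 92 mm and grips with 3 to 60 N. Pads are 19 mm wide; open, the fingers measure 130 mm over their backs; the gripper's body (75 mm by 190 mm) begins 47 mm behind the grasp point.
Start: joints at [-1.315, 0.434, 0.025, 1.573, -0.012, 1.134, -0.075], TCP at [0.219, 0.585, 0.246] pointing down, gripper open.
Joint ranges: [-2.62, 2.62], [-0.44, 2.09], [-1.27, 1.32], [0.08, 2.57], [-1.32, 4.46], [0.12, 2], [-2.74, 2.74]. Speed limits (rad/s): [2.22, 2.22, 3.01, 3.01, 3.14, 3.14, 3.14].

### API

Orientations are given as a rotation vector (axis times angle).
In Python, from cell import sensors, optics, arm gives the robot as it stands.
- The arm moves only by the tool arm_command, never from a script. Its argument "deltas" is one flat list of numbers, 7 for each row, row after row: the turn, a rotation vector about the world's x, y, z as a fraction of full scale, then the shift along the world's x, y, z as a fraction of full scale, then the finger opening in mm, from 0 to 91.8. In form: [wx, wy, wz, dx, dy, dz, fingers, wx, wy, wz, dx, dy, dz, fingers, ...]. A call has 1 to 20 rows; each row is the pose to reach, as a shift and turn from the pose commanded when the call began; what a row does not reach only later rows make up. Full scale, the value 1, is 1 m for a shift and 90 degrees for a turn. A row lasts 1/10 s, in which the tool goes at most 50 mm and 8.59 degrees, less where a joint would pass 70% of its speed; a pose out of reach is approached as far as the arm can. A call with a number of a shift or a turn outside -1 to 1 is refused whole. A call with a gripper value outside its range is refused whole. The fingers move at their own pace and stop on an object; "force" is the grip in N (left out, the last holds). Time passes only in rows, so rows that repeat a pose let the fingers close. It gives the time, the measured TCP pose, the force, the opening and the grip force at its end, in the units of the state.
- sensors.observe(): the state, without advancing time (a new reading comes with each control period).
- optics.get_image(name): name is "side" or "top"; returns the picture (480x640x3 uint8, blue, green, red); there is no depth.
- optics.calibration(name): a dict with "camera_matrix" (3x3 intrinsics, pixels), "rvec" (rotation vector, rad) and "tvec" (3), from world to camera coordinates, as OpenCV has them. Camera axes: x right, y down, z forward; pixel columns grow to the right and rows downward; lengths in m; the calibration is good to about 2 mm. A picture is of the moment at which its call begins. calibration takes no time and is no camera call.
- arm.sign_off(): hands the job in; it is judged then, once.
The state is a dict: "clock": time; "joints": joint angles; "dq": joint speeds; "joint_efforts": joint torques, N m; "position": TCP position; "ee_rot": TCP orientation; "force": force on the tool from outside, world axes, zero at the start; "ft_torque": the same for the moment, N m; "width": opening from 0.0 (shut) to 1.0 (fully open); "gripper_force": force on a finger pad.
Only numpy, scipy, OpenCV 4.12 (cv2) and the standard library are available. Lean on these libraries where they do the work, as an engineer would, in place of code of your own. Each camera call takes 0.05 s, during which the arm holds its last target. There are 200 camera calls.

## Working session

There is one attempt and no reset: what is moved stays moved. The work goes in short steps, Python scripts to look and compute and a tool call to move; the robot and the scene stay as the last step left them, time stands still between calls to the robot, and variables do not carry over. Pictures are saved under pics/ and viewed, at most 10 in all, crops included, and the job is handed in when it is done.

Besides the shell and the picture viewer there is one more tool, called after "Request:" in YAML: its name, and indented under it one key for each argument. arm_command: Moves the arm, as the interface text tells. Its arguments: {"type":"object","properties":{"deltas":{"type":"array","items":{"type":"number"}},"force":{"type":"number"}},"required":["deltas"]}

```bash
mkdir -p pics; ls; python3 - <<'E'
from cell import sensors, optics, arm
import cv2
s=sensors.observe(); print({k:s[k] for k in ("clock","position","ee_rot","width")}, arm.nose_length)
for n in("top","side"):
    cv2.imwrite(f"pics/{n}0.png",optics.get_image(n)); print(n,optics.calibration(n))
E
```

```text
pics
{'clock': 0.0, 'position': array([0.21937576, 0.5847125 , 0.24493905]), 'ee_rot': array([-5.60716104e-01, -3.09101942e+00,  2.51490855e-03]), 'width': 0.9986745260798533} 0.019
top {'camera_matrix': array([[544.10830077,   0.        , 318.11705052],
       [  0.        , 544.10830077, 243.86172401],
       [  0.        ,   0.        ,   1.        ]]), 'rvec': array([ 2.02837292, -2.18325181,  0.25127726]), 'tvec': array([0.0436522 , 0.54737122, 1.17374767])}
side {'camera_matrix': array([[543.89982462,   0.        , 324.88133265],
       [  0.        , 543.89982462, 243.10823784],
       [  0.        ,   0.        ,   1.        ]]), 'rvec': array([ 2.15329714, -0.47818985,  0.22685647]), 'tvec': array([-0.4754719 ,  0.20856921,  1.00600923])}
```

View pics/top0.png

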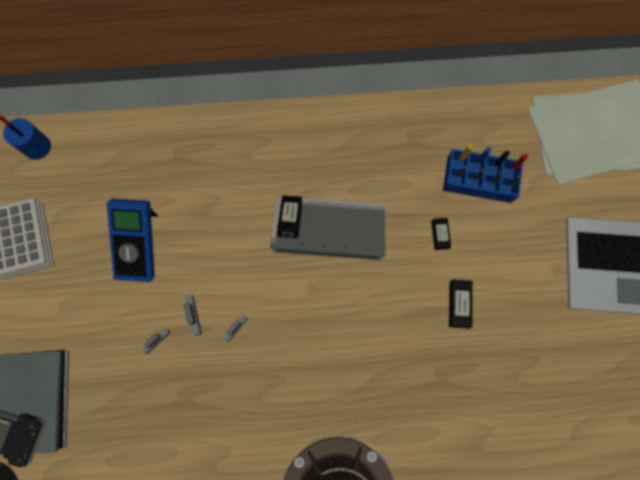

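View pics/side0.png

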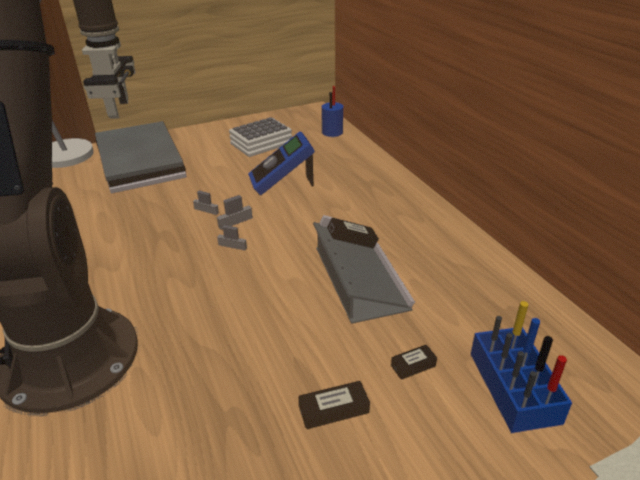

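```bash
python3 - <<'E'
import cv2,numpy as np
from cell import arm
print([a for a in dir(arm) if a[0]!='_'])
t=cv2.imread("pics/top0.png");s=cv2.imread("pics/side0.png")
def c(im,x,y,w,h,f):
    o=cv2.resize(im[y:y+h,x:x+w],None,fx=f,fy=f,interpolation=cv2.INTER_CUBIC)
    return np.clip(o.astype(float)*1.6,0,255).astype(np.uint8)
# top montage: stand (265..395,185..265) x6 =780x480
cv2.imwrite("pics/a.png",c(t,265,185,130,80,6))
A=c(t,135,285,66*2,60,6)  # spacers 792x360 
B=c(t,425,270,60,40+25,6) 
cv2.imwrite("pics/b.png",np.hstack([c(t,170,285,50,60,8),c(t,435,270,50,60,8)])) # 800x480
cv2.imwrite("pics/c.png",np.vstack([np.hstack([c(s,185,180,80,75,5),c(s,295,375,80,75,5)])]))
cv2.imwrite("pics/d.png",c(s,305,210,115,115,5))
E
```

```text
['PlanningError', 'nose_length', 'sign_off']
```

View pics/a.png

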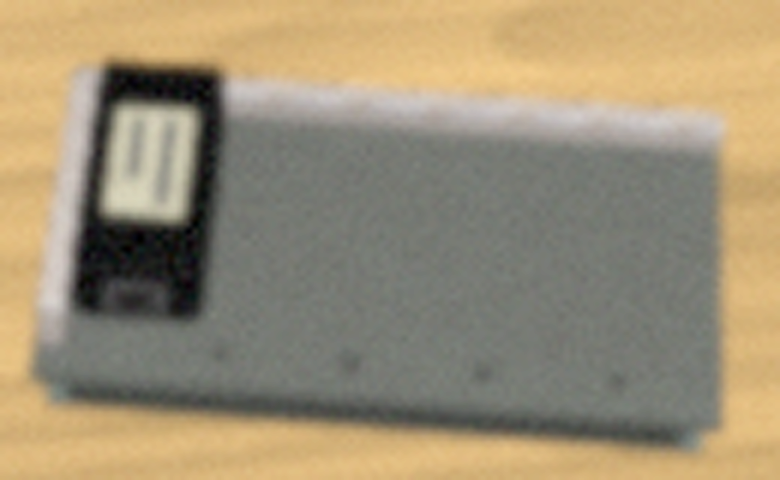

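View pics/b.png

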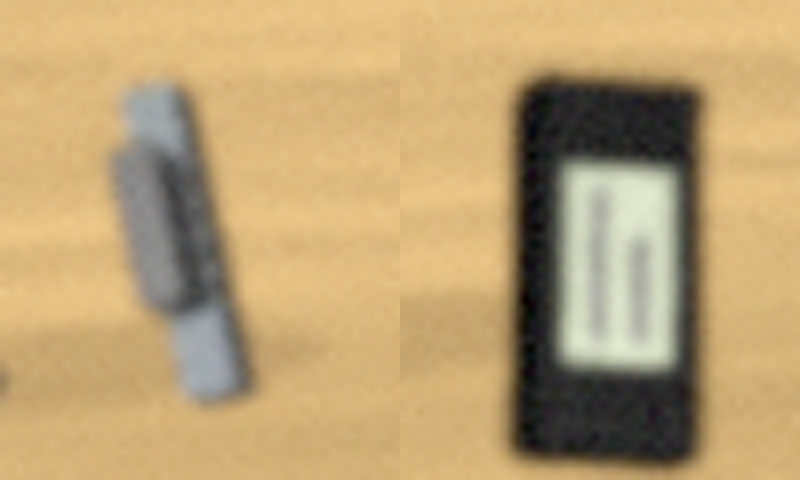

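View pics/c.png

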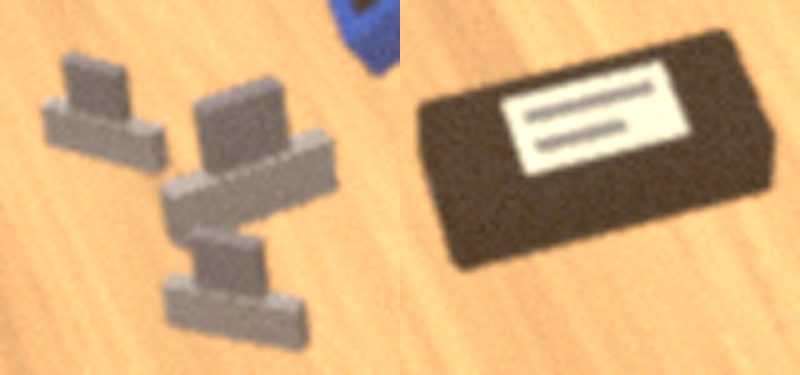

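View pics/d.png

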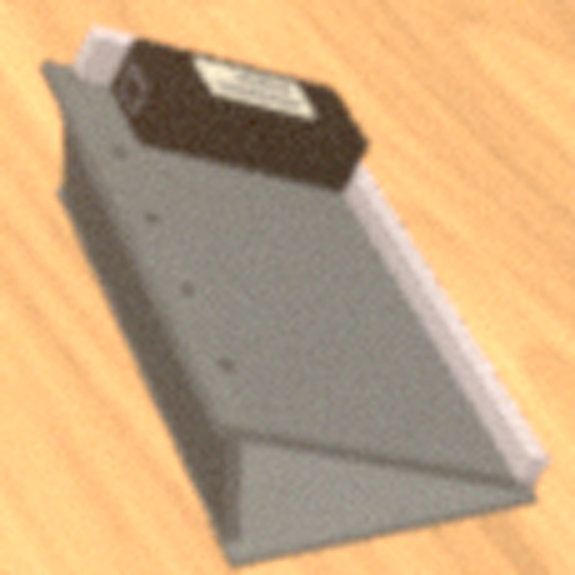

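```bash
cat >fit.py <<'E'
import cv2,numpy as np
from scipy.optimize import minimize
from scipy.spatial.transform import Rotation as R
from cell import optics
U=4
def proj(n,P):
    c=optics.calibration(n); q,_=cv2.projectPoints(np.float64(P),c["rvec"],c["tvec"],c["camera_matrix"],None); return q[:,0]
def campos(n):
    c=optics.calibration(n); return -cv2.Rodrigues(c["rvec"])[0].T@c["tvec"]
def box(l,w,z0,z1): return np.array([[x,y,z] for x in(-l/2,l/2) for y in(-w/2,w/2) for z in(z0,z1)])
BIG=[box(.11,.05,-.015,.015)]
SP=[box(.09,.015,-.036,-.004),box(.045,.013,-.004,.036)]
TILT=np.radians(26)
def pose(p,tilt):  # p=x,y,z,yaw ; tilt -> body x points up slope
    return R.from_euler("z",p[3])*R.from_euler("y",-TILT if tilt else 0), p[:3]
def render(n,parts,p,tilt,roi):
    x,y,w,h=roi; m=np.zeros((h*U,w*U),np.uint8); r,t=pose(p,tilt)
    for b in parts:
        q=(proj(n,r.apply(b)+t)-[x,y]+.5)*U-.5
        cv2.fillConvexPoly(m,cv2.convexHull(np.round(q*16).astype(np.int32)),255,cv2.LINE_AA,4)
    return m/255.
def mask(im,roi,kind):
    x,y,w,h=roi; c=cv2.resize(im[y:y+h,x:x+w],None,fx=U,fy=U,interpolation=cv2.INTER_CUBIC).astype(float)
    if kind=="black":
        m=(c.max(2)<55).astype(np.uint8)
    else: m=((c[:,:,2]-c[:,:,0])<22).astype(np.uint8)
    k,lab,st,ce=cv2.connectedComponentsWithStats(m); i=1+np.argmax(st[1:,4]); m=(lab==i).astype(np.uint8)
    cs,_=cv2.findContours(m,cv2.RETR_EXTERNAL,cv2.CHAIN_APPROX_NONE); o=m*0; cv2.drawContours(o,cs,-1,1,-1); return o.astype(float)
def fit(views,parts,p0,tilt,free):
    p0=np.array(p0,float); S=np.array([.01,.01,.01,.1])[free]
    def f(v):
        p=p0.copy(); p[free]+=v*S
        return sum(np.abs(render(n,parts,p,tilt,roi)-m).sum()/m.sum() for n,roi,m in views)
    best=None; v=np.zeros(len(free))
    for _ in range(3):
        o=minimize(f,v,method="Nelder-Mead",options=dict(initial_simplex=np.vstack([v]+[v+e for e in np.eye(len(free))]),xatol=1e-3,fatol=1e-5)); v=o.x
    p=p0.copy(); p[free]+=v*S; return p,o.fun
E
python3 - <<'E'
from fit import *
t=cv2.imread("pics/top0.png");s=cv2.imread("pics/side0.png")
print(campos("top"),campos("side"))
def unproj(n,u,z):
    c=optics.calibration(n);d=cv2.Rodrigues(c["rvec"])[0].T@np.linalg.inv(c["camera_matrix"])@[*u,1];o=campos(n);return o+d*(z-o[2])/d[2]
jobs={"spare":(BIG,False,unproj("top",(460,304),.015),np.pi,.0,[0,1,3],"black",[("top",t,(440,272,42,64)),("side",s,(290,375,90,58))]),
"home":(BIG,True,unproj("top",(289,217),.06),np.pi,0,[0,1,2,3],"black",[("top",t,(268,188,45,60)),("side",s,(315,210,70,48))]),
"spacer":(SP,False,unproj("top",(193,315),.036),3.3,0,[0,1,3],"grey",[("top",t,(176,288,34,54))])}
V=[]
for k,(parts,tilt,p,yaw,_,free,kind,vs) in jobs.items():
    views=[(n,roi,mask(im,roi,kind)) for n,im,roi in vs]
    for sub in ([views] if len(views)==1 else [views[:1],views[1:],views]):
        fr=free if len(sub)>1 or not tilt else [0,1,3]
        r=fit(sub,parts,[*p,yaw],tilt,fr); print(k,[x[0] for x in sub],r[0].round(4),round(r[1],3))
    for n,roi,m in views:
        e=render(n,parts,r[0],tilt,roi); im=np.dstack([m*255,e*255,m*0]).astype(np.uint8)
        V.append(cv2.resize(im,(190,290)))
cv2.imwrite("pics/fit.png",np.hstack(V)[:, :800] if 0 else cv2.resize(np.hstack(V),(800,300)))
E
```

```text
[0.2734109  0.02803903 1.26635882] [ 0.15170472 -0.8324365   0.75210662]
spare ['top'] [ 0.3961 -0.311   0.015   3.0145] 0.231
spare ['side'] [ 0.4665 -0.422   0.015   3.4194] 1.0
spare ['top', 'side'] [ 0.5374 -0.3723  0.015   3.1478] 2.0
home ['top'] [0.622  0.063  0.06   3.0202] 0.159
home ['side'] [0.6171 0.0403 0.06   3.6376] 0.653
home ['top', 'side'] [0.6259 0.064  0.0432 3.0518] 0.936
spacer ['top'] [0.4149 0.301  0.036  3.3726] 0.247
```

View pics/fit.png

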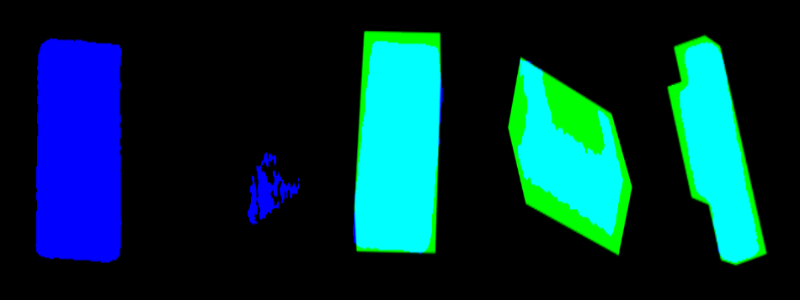

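```bash
python3 - <<'E'
from fit import *
t=cv2.imread("pics/top0.png");s=cv2.imread("pics/side0.png")
for nm,im,pts in(("top",t,[(450,325),(444,300),(340,230),(289,230),(200,300),(192,310),(196,332),(188,310)]),("side",s,[(335,412),(305,400),(370,430),(350,240),(350,270),(360,236),(235,208),(232,220),(260,230)])):
    print(nm,[im[y-1:y+2,x-1:x+2].mean((0,1)).round().astype(int).tolist() for x,y in pts])
# home by clicks
def o(p,f,x,y): return (np.array(p,float)+.5)/f-.5+[x,y]
L,W,H=.055,.025,.015
top=[((105,65),(-L,-W,H)),((222,68),(-L,W,H)),((205,318),(L,W,-H)),((78,312),(L,-W,-H))]
side=[((135,40),(L,-W,H)),((113,85),(L,-W,-H)),((140,148),(L,W,-H)),((345,192),(-L,W,-H)),((370,145),(-L,W,H)),((335,85),(-L,-W,H))]
from scipy.optimize import least_squares
def res(p,sel):
    r,tt=pose(p,True);out=[]
    if "t" in sel: out.append(proj("top",r.apply([m for _,m in top])+tt)-[o(u,6,265,185) for u,_ in top])
    if "s" in sel: out.append(proj("side",r.apply([m for _,m in side])+tt)-[o(u,5,305,210) for u,_ in side])
    return np.vstack(out).ravel()
for sel in("t","s","ts"):
    q=least_squares(res,[.62,.06,.05,3.05],args=(sel,),x_scale=[.01,.01,.01,.1]); print(sel,q.x.round(4)); 
print(q.fun.reshape(-1,2).round(2).tolist())
E
```

```text
top [[24, 34, 41], [80, 119, 142], [73, 77, 74], [21, 21, 22], [77, 115, 137], [50, 49, 50], [106, 103, 99], [84, 84, 85]]
side [[29, 42, 54], [33, 44, 58], [89, 134, 178], [27, 38, 49], [82, 87, 90], [27, 37, 48], [61, 67, 77], [73, 80, 89], [85, 127, 168]]
t [ 0.6436  0.0653 -0.0226  3.0111]
s [0.6395 0.0958 0.0245 2.9924]Traceback (most recent call last):
  File "<stdin>", line 17, in <module>
    return func(*args, **kwargs)
    result = trf(vector_fun.fun, vector_fun.jac, x0, f0, J0, lb, ub, ftol, xtol,
                 gtol, max_nfev, x_scale, loss_function, tr_solver,
                 tr_options.copy(), verbose, callback=callback_wrapped)
    return trf_no_bounds(
        fun, jac, x0, f0, J0, ftol, xtol, gtol, max_nfev, x_scale,
        loss_function, tr_solver, tr_options, verbose, callback=callback)
    J = jac(x)
    self._update_jac()
    ~~~~~~~~~~~~~~~~^^
    self.J = self.jac_wrapped(xp_copy(self.x), f0=self.f)
             ~~~~~~~~~~~~~~~~^^^^^^^^^^^^^^^^^^^^^^^^^^^^
    J, dct = approx_derivative(
             ~~~~~~~~~~~~~~~~~^
        self.fun,
        ^^^^^^^^^
  
[... 315 characters left out ...]
^^^^
                             mf)
                             ^^^
    df = [f_eval - f0 for f_eval in f_evals]
                                    ^^^^^^^
    f = np.atleast_1d(self.fun(x, *self.args, **self.kwargs))
                      ~~~~~~~~^^^^^^^^^^^^^^^^^^^^^^^^^^^^^^
    return np.atleast_1d(self.fun(x))
                         ~~~~~~~~^^^
    return self.f(x, *self.args, **self.kwargs)
           ~~~~~~^^^^^^^^^^^^^^^^^^^^^^^^^^^^^^
  File "<stdin>", line 13, in res
  File "fit.py", line 7, in proj
    c=optics.calibration(n); q,_=cv2.projectPoints(np.float64(P),c["rvec"],c["tvec"],c["camera_matrix"],None); return q[:,0]
ValueError: time passes only in moves, steps and waits
```

```bash
cat > plan.py <<'E'
import numpy as np
from scipy.spatial.transform import Rotation as R
from cell import sensors
HOME=np.array([.6215,.062,.0535]); YAW=3.012; T=np.radians(26)
HR=R.from_euler("z",YAW)*R.from_euler("y",-T)
def down(ydeg):  # tool down, tool y at heading ydeg
    a=np.radians(ydeg); y=np.array([np.cos(a),np.sin(a),0]); z=np.array([0,0,-1.]); return R.from_matrix(np.c_[np.cross(y,z),y,z])
def slope(ax,sgn=1): # tool along -slope normal; tool y along home axis ax
    M=HR.as_matrix(); y=sgn*M[:,ax]; z=-M[:,2]; return R.from_matrix(np.c_[np.cross(y,z),y,z])
def inhome(v): return HR.inv().apply(np.asarray(v)-HOME)
def onhome(v): return HOME+HR.apply(v)
def state():
    s=sensors.observe(); return s,np.array(s["position"]),R.from_rotvec(s["ee_rot"])
def plan(targets):
    s,p,r=state(); lp,lr=p,r
    for n,q,Q in targets:
        w=(Q*r.inv()).as_rotvec()/(np.pi/2); d=q-p
        k=max(np.linalg.norm(q-lp)/.05,np.degrees((Q*lr.inv()).magnitude())/8.59); lp,lr=q,Q
        print(n,"w",w.round(3).tolist(),"d",d.round(4).tolist(),"rows",round(k,1))
E
python3 - <<'E'
from plan import *
from fit import proj,campos,CAL,cv2
def un(n,u,z):
    c=CAL[n];d=cv2.Rodrigues(c["rvec"])[0].T@np.linalg.inv(c["camera_matrix"])@[*u,1];o=campos(n);return (o+d*(z-o[2])/d[2])[:2]
def o(p,f,x,y): return (np.array(p,float)+.5)/f-.5+[x,y]
for a,b,z in(((230,78),(722,118),.028),((225,120),(715,152),.016),((60,390),(690,437),.07)):
    A,B=un("top",o(a,6,265,185),z),un("top",o(b,6,265,185),z); v=B-A; print("ledge",A.round(4),B.round(4),"yaw",round(np.arctan2(v[1],v[0])+3*np.pi/2-0,4)-0, np.hypot(*v))
A,B=un("side",o((360,170),5,305,210),.0265),un("side",o((548,460),5,305,210),.0265); v=B-A; print("side",np.arctan2(v[1],v[0])+3*np.pi/2)
q=np.array([.414,.301,.055]); plan([("A",q+[0,0,.1],down(101.9)),("B",q,down(101.9))])
E
```

```text
ledge [0.6723 0.0304] [ 0.6416 -0.1628] yaw 2.984 0.1956091157514016
ledge [0.6588 0.0336] [ 0.6313 -0.1604] yaw 3.0008 0.19595675701513648
ledge [0.5412 0.1022] [ 0.5061 -0.1318] yaw 2.9923 0.23656251665078132
side 3.003422526352482
A w [0.001, 0.0, 0.361] d [0.1946, -0.2838, -0.09] rows 7.1
B w [0.001, 0.0, 0.361] d [0.1946, -0.2838, -0.19] rows 2.0
```

Request:
arm_command:
  deltas: [0, 0, 0.18, 0.1, -0.14, -0.045, 40, 0.001, 0, 0.361, 0.195, -0.284, -0.09, 40, 0.001, 0, 0.361, 0.195, -0.284, -0.09, 40, 0.001, 0, 0.361, 0.195, -0.284, -0.09, 40, 0.001, 0, 0.361, 0.195, -0.284, -0.09, 40, 0.001, 0, 0.361, 0.195, -0.284, -0.09, 40, 0.001, 0, 0.361, 0.195, -0.284, -0.09, 40, 0.001, 0, 0.361, 0.195, -0.284, -0.09, 40, 0.001, 0, 0.361, 0.195, -0.284, -0.09, 40, 0.001, 0, 0.361, 0.195, -0.284, -0.09, 40]
  force: 25

```text
clock: 1.1
position: [0.4139, 0.3024, 0.1559]
ee_rot: [0.328, -3.124, -0.004]
force: [0.0, 0.3, -0.2]
width: 0.435
gripper_force: 0.0
```

```bash
sed -i 's/YAW=3.012/YAW=3.003/' plan.py; python3 - <<'E'
from plan import *
import cv2
from cell import optics
t=optics.get_image("top"); s=optics.get_image("side")
f=lambda i,x,y,w,h:cv2.resize(i[y:y+h,x:x+w],(400,400),interpolation=cv2.INTER_CUBIC)
cv2.imwrite("pics/g1.png",np.clip(1.5*np.hstack([f(t,140,265,100,100),f(s,185,110,120,120)]),0,255))
q=np.array([.414,.301,.055]); plan([("B",q,down(101.9))])
E
```

```text
B w [-0.002, -0.0, -0.002] d [0.0004, -0.002, -0.101] rows 2.0[ WARN:0@0.414] global loadsave.cpp:1063 imwrite_ Unsupported depth image for selected encoder is fallbacked to CV_8U.
```

View pics/g1.png

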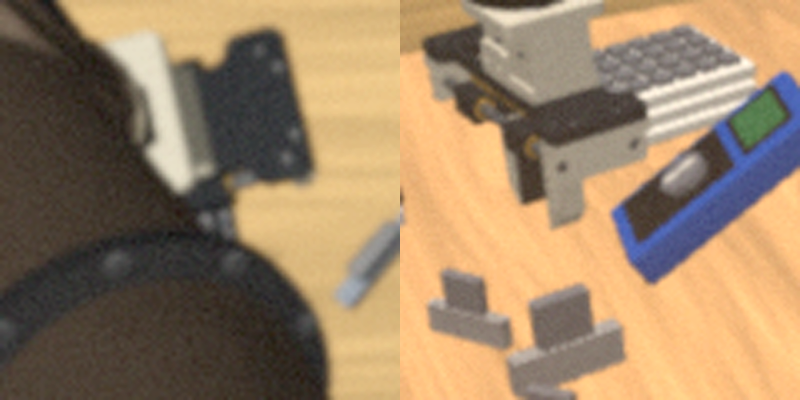

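Request:
arm_command:
  deltas: [0, 0, 0, 0, -0.002, -0.04, 40, 0, 0, 0, 0, -0.002, -0.08, 40, 0, 0, 0, 0, -0.002, -0.1, 40, 0, 0, 0, 0, -0.002, -0.1, 40, 0, 0, 0, 0, -0.002, -0.1, 10, 0, 0, 0, 0, -0.002, -0.1, 10, 0, 0, 0, 0, -0.002, -0.1, 5, 0, 0, 0, 0, -0.002, -0.1, 5, 0, 0, 0, 0, -0.002, -0.1, 5, 0, 0, 0, 0, -0.002, -0.1, 5]
  force: 30

```text
clock: 2.2
position: [0.415, 0.2997, 0.0568]
ee_rot: [-0.326, 3.123, 0.004]
force: [-1.7, -0.6, 7.7]
width: 0.142
gripper_force: 30.0
```

```bash
python3 - <<'E'
from plan import *
s,p,r=state(); print(s["width"],s["gripper_force"],s["force"],p)
h=p[2] # tcp height above spacer underside
# target tcp in home frame, underside on slope at z=-.015
off=np.array([.0,.0365,-.015+h])
Q=slope(1,-1); 
print(np.degrees((Q*r.inv()).magnitude()))
plan([("lift",p+[0,0,.15],r),("over",onhome(off+[0,0,.08]),Q),("near",onhome(off+[0,0,.012]),Q),("at",onhome(off),Q)])
E
```

```text
0.14229687186591455 29.950708150863647 [-1.74993671 -0.5689512   7.70680949] [0.41503062 0.29974069 0.05677476]
32.66182799222241
lift w [0.0, 0.0, 0.0] d [0.0, 0.0, 0.15] rows 3.0
over w [-0.012, 0.291, -0.217] d [0.2543, -0.2813, 0.1062] rows 7.6
near w [-0.012, 0.291, -0.217] d [0.2248, -0.2771, 0.0451] rows 1.4
at w [-0.012, 0.291, -0.217] d [0.2196, -0.2764, 0.0343] rows 0.2
```

Request:
arm_command:
  deltas: [0, 0, 0, 0, 0, 0.04, 5, 0, 0, 0, 0, 0, 0.08, 5, 0, 0, 0, 0, 0, 0.12, 5, -0.002, 0.05, -0.04, 0.04, -0.045, 0.13, 5, -0.004, 0.1, -0.08, 0.08, -0.09, 0.13, 5, -0.006, 0.15, -0.11, 0.12, -0.135, 0.13, 5, -0.008, 0.2, -0.15, 0.16, -0.18, 0.12, 5, -0.01, 0.25, -0.19, 0.2, -0.225, 0.11, 5, -0.012, 0.291, -0.217, 0.24, -0.26, 0.106, 5, -0.012, 0.291, -0.217, 0.254, -0.281, 0.106, 5, -0.012, 0.291, -0.217, 0.254, -0.281, 0.106, 5, -0.012, 0.291, -0.217, 0.254, -0.281, 0.106, 5, -0.012, 0.291, -0.217, 0.254, -0.281, 0.106, 5]

```text
clock: 3.5
position: [0.6685, 0.0173, 0.1608]
ee_rot: [-0.189, -2.679, -0.042]
force: [-0.2, 1.3, -3.2]
width: 0.138
gripper_force: 30.0
```

```bash
python3 - <<'E'
from plan import *
s,p,r=state(); print(s["width"],s["gripper_force"],s["force"],p,inhome(p).round(4)*1000)
off=np.array([.0,.0365,-.015+.0565]); Q=slope(1,-1)
plan([("near",onhome(off+[0,0,.02]),Q),("at",onhome(off),Q)])
print(HR.as_matrix().round(3))
E
```

```text
0.1378961402728328 29.983077943325043 [-0.18482427  1.255638   -3.17140676] [0.66852158 0.01732657 0.16084115] [ -0.3  37.7 119.6]
near w [0.001, -0.002, 0.001] d [-0.0254, 0.0048, -0.0521] rows 1.2
at w [0.001, -0.002, 0.001] d [-0.034, 0.006, -0.07] rows 0.4
[[-0.89  -0.138  0.434]
 [ 0.124 -0.99  -0.061]
 [ 0.438  0.     0.899]]
```

Request:
arm_command:
  deltas: [0, 0, 0, -0.008, 0.0016, -0.017, 5, 0, 0, 0, -0.017, 0.0032, -0.034, 5, 0, 0, 0, -0.025, 0.005, -0.052, 5, 0, 0, 0, -0.025, 0.005, -0.052, 5, 0, 0, 0, -0.025, 0.005, -0.052, 5]

```text
clock: 4.0
position: [0.6433, 0.0244, 0.1106]
ee_rot: [-0.185, -2.681, -0.042]
force: [-0.3, 0.8, -0.9]
width: 0.139
gripper_force: 30.0
```

Request:
arm_command:
  deltas: [0, 0, 0, -0.0022, 0.0003, -0.0045, 5, 0, 0, 0, -0.0043, 0.0006, -0.009, 5, 0, 0, 0, -0.0055, 0.0008, -0.0115, 5, 0, 0, 0, -0.0065, 0.0009, -0.0135, 5, 0, 0, 0, -0.0065, 0.0009, -0.0135, 5]

```text
clock: 4.5
position: [0.6368, 0.0241, 0.096]
ee_rot: [-0.187, -2.68, -0.041]
force: [-0.1, 0.4, -2.3]
width: 0.143
gripper_force: 30.0
```

```bash
python3 - <<'E'
from plan import *
s,p,r=state(); print(s["force"],s["ft_torque"],p,inhome(p).round(4)*1000)
E
```

```text
[-0.06870191  0.40798777 -2.27473024] [-0.05490508 -0.74152566  0.00845741] [0.63675277 0.02406722 0.0959916 ] [ 0.3 35.5 47.1]
```

Request:
arm_command:
  deltas: [0, 0, 0, -0.0006, 0.0001, -0.0013, 5, 0, 0, 0, -0.0013, 0.0002, -0.0027, 5, 0, 0, 0, -0.0017, 0.0002, -0.0036, 5, 0, 0, 0, -0.0017, 0.0002, -0.0036, 5]

```text
clock: 4.9
position: [0.6352, 0.0243, 0.0925]
ee_rot: [-0.187, -2.68, -0.041]
force: [-0.3, -0.6, -2.9]
width: 0.136
gripper_force: 30.0
```

Request:
arm_command:
  deltas: [0, 0, 0, -0.0004, 0.0, -0.0009, 5, 0, 0, 0, -0.0008, 0, -0.0018, 5, 0, 0, 0, -0.0008, 0, -0.0018, 5]

```text
clock: 5.2
position: [0.6345, 0.0243, 0.0908]
ee_rot: [-0.187, -2.681, -0.041]
force: [-0.3, 0.1, -2.8]
width: 0.141
gripper_force: 30.0
```

Request:
arm_command:
  deltas: [0, 0, 0, -0.0004, 0.0, -0.0009, 5, 0, 0, 0, -0.0008, 0, -0.0018, 5, 0, 0, 0, -0.0008, 0, -0.0018, 5]

```text
clock: 5.5
position: [0.6344, 0.0243, 0.0907]
ee_rot: [-0.187, -2.682, -0.042]
force: [1.2, -0.9, 9.4]
width: 0.138
gripper_force: 30.0
```

Request:
arm_command:
  deltas: [0, 0, 0, -0.0004, 0.0, -0.0009, 5, 0, 0, 0, -0.0008, 0, -0.0018, 5, 0, 0, 0, -0.0008, 0, -0.0018, 5]

```text
clock: 5.8
position: [0.6344, 0.0242, 0.0907]
ee_rot: [-0.187, -2.684, -0.042]
force: [1.5, -1.1, 18.9]
width: 0.144
gripper_force: 30.0
```

Request:
arm_command:
  deltas: [0, 0, 0, 0.0007, 0, 0.0015, 5, 0, 0, 0, 0.0009, 0.0014, 0.0015, 5, 0, 0, 0, 0.0009, 0.0014, 0.0015, 5]

```text
clock: 6.1
position: [0.6346, 0.0246, 0.0906]
ee_rot: [-0.188, -2.683, -0.04]
force: [1.5, -2.7, 11.2]
width: 0.139
gripper_force: 30.0
```

Request:
arm_command:
  deltas: [0, 0, 0, 0.0002, 0.001, 0, 5, 0, 0, 0, 0.0002, 0.001, 0, 5]

```text
clock: 6.3
position: [0.6349, 0.025, 0.0905]
ee_rot: [-0.188, -2.683, -0.039]
force: [1.6, -4.1, 11.1]
width: 0.143
gripper_force: 30.0
```

Request:
arm_command:
  deltas: [0, 0, 0, 0.0001, 0.0007, 0, 5, 0, 0, 0, 0.0001, 0.0007, 0, 5]

```text
clock: 6.5
position: [0.635, 0.0253, 0.0905]
ee_rot: [-0.189, -2.683, -0.038]
force: [0.8, -5.0, 9.8]
width: 0.142
gripper_force: 30.0
```

Request:
arm_command:
  deltas: [0, 0, 0, 0.0004, 0, 0.001, 5, 0, 0, 0, 0.0004, 0, 0.001, 5]

```text
clock: 6.7
position: [0.6352, 0.0264, 0.0905]
ee_rot: [-0.188, -2.682, -0.04]
force: [2.7, -4.8, 6.5]
width: 0.139
gripper_force: 30.0
```

Request:
arm_command:
  deltas: [0, 0, 0, 0.0002, 0.001, 0, 5, 0, 0, 0, 0.0002, 0.001, 0, 5]

```text
clock: 6.9
position: [0.6354, 0.0272, 0.0904]
ee_rot: [-0.188, -2.682, -0.039]
force: [3.1, -5.0, 6.5]
width: 0.139
gripper_force: 30.0
```

Request:
arm_command:
  deltas: [0, 0, 0, 0.0002, 0.001, 0, 5, 0, 0, 0, 0.0002, 0.001, 0, 5]

```text
clock: 7.1
position: [0.6357, 0.0282, 0.0904]
ee_rot: [-0.188, -2.682, -0.039]
force: [2.5, -4.3, 6.0]
width: 0.139
gripper_force: 30.0
```

Request:
arm_command:
  deltas: [0, 0, 0, 0.0002, 0.001, 0, 5, 0, 0, 0, 0.0002, 0.001, 0, 5]

```text
clock: 7.3
position: [0.6358, 0.0286, 0.0904]
ee_rot: [-0.189, -2.682, -0.038]
force: [1.4, -5.6, 5.4]
width: 0.141
gripper_force: 30.0
```

```bash
python3 - <<'E'
from plan import *
s,p,r=state(); print(s["force"],s["ft_torque"],p,inhome(p).round(4)*1000)
E
```

```text
[ 1.36965428 -5.59238925  5.4400006 ] [-1.2030487  -0.42608958  0.42274517] [0.63576924 0.02863215 0.09035511] [-0.7 31.1 41.3]
```

Request:
arm_command:
  deltas: [0, 0, 0, 0.0002, 0.001, 0, 5, 0, 0, 0, 0.0002, 0.001, 0, 5]

```text
clock: 7.5
position: [0.6358, 0.0287, 0.0904]
ee_rot: [-0.189, -2.682, -0.037]
force: [1.4, -8.3, 6.3]
width: 0.14
gripper_force: 30.0
```

Request:
arm_command:
  deltas: [0, 0, 0, 0.0002, 0.001, 0, 5, 0, 0, 0, 0.0002, 0.001, 0, 5]

```text
clock: 7.7
position: [0.6358, 0.0289, 0.0904]
ee_rot: [-0.19, -2.681, -0.035]
force: [0.0, -10.2, 7.0]
width: 0.141
gripper_force: 30.0
```

Request:
arm_command:
  deltas: [0, 0, 0, -0.0003, -0.0018, 0, 5, 0, 0, 0, -0.0003, -0.0018, 0, 5, 0, 0, 0, -0.0003, -0.0018, 0, 20, 0, 0, 0, -0.0003, -0.0018, 0, 30, 0, 0, 0, -0.0003, -0.0018, 0, 35, 0, 0, 0, -0.0003, -0.0018, 0, 35, 0, 0, 0, 0.01, -0.003, 0.02, 35, 0, 0, 0, 0.028, -0.005, 0.058, 35, 0, 0, 0, 0.045, -0.01, 0.1, 35, 0, 0, 0, 0.045, -0.01, 0.12, 35]

```text
clock: 8.7
position: [0.6826, 0.0218, 0.213]
ee_rot: [-0.187, -2.685, -0.041]
force: [0.3, 0.1, -0.6]
width: 0.384
gripper_force: 0.0
```

```bash
sed -i 's/HOME=.*; YAW/HOME=np.array([.6217,.0635,.0535]); YAW/' plan.py; cat > see.py <<'E'
from fit import *
from plan import *
from cell import optics
import sys
def grab():
    return {n:optics.get_image(n) for n in("side","top")}
E
python3 - <<'E'
from see import *
g=grab(); s=g["side"]; t=g["top"]; cv2.imwrite("pics/s1.png",s); cv2.imwrite("pics/t1.png",t)
# predicted spacer & home overlays on enlarged crops
def ov(n,im,roi,f):
    x,y,w,h=roi; o=np.clip(cv2.resize(im[y:y+h,x:x+w],None,fx=f,fy=f,interpolation=cv2.INTER_CUBIC)*1.5,0,255).astype(np.uint8)
    for parts,c in((BIG,[0,0,0]),(SP,[0,.0325,.021])):
        for b in parts:
            q=((proj(n,onhome(b+c))-[x,y]+.5)*f-.5).astype(np.int32); cv2.polylines(o,[cv2.convexHull(q)],True,(0,0,255),1)
    return o
cv2.imwrite("pics/v1.png",np.hstack([ov("side",s,(305,190,100,120),4),ov("top",t,(262,180,100,120),4)]))
# spare pick plan
q=np.array([.395,-.315,.024]); yd=np.degrees(2.995+np.pi/2)-180
print(yd); plan([("above",q+[0,0,.13],down(yd)),("pick",q,down(yd))])
E
```

```text
81.60085964168155
above w [-0.041, -0.283, -0.005] d [-0.2872, -0.3374, -0.0591] rows 8.9
pick w [-0.041, -0.283, -0.005] d [-0.2872, -0.3374, -0.1891] rows 2.6
```

View pics/v1.png

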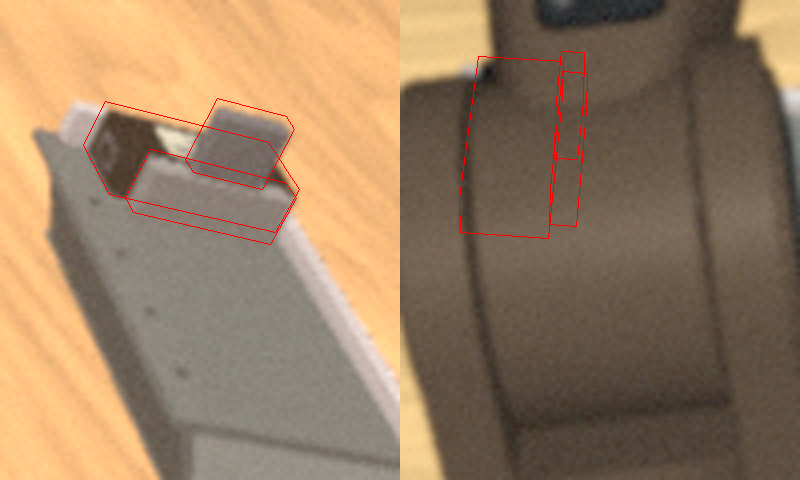

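Request:
arm_command:
  deltas: [-0.005, -0.03, 0, -0.03, -0.03, 0, 80, -0.01, -0.09, -0.001, -0.06, -0.07, -0.005, 80, -0.02, -0.15, -0.002, -0.09, -0.11, -0.01, 80, -0.03, -0.2, -0.003, -0.13, -0.15, -0.02, 80, -0.04, -0.25, -0.005, -0.16, -0.19, -0.03, 80, -0.041, -0.283, -0.005, -0.19, -0.23, -0.04, 80, -0.041, -0.283, -0.005, -0.225, -0.265, -0.05, 80, -0.041, -0.283, -0.005, -0.26, -0.3, -0.059, 80, -0.041, -0.283, -0.005, -0.287, -0.337, -0.059, 80, -0.041, -0.283, -0.005, -0.287, -0.337, -0.07, 80, -0.041, -0.283, -0.005, -0.287, -0.337, -0.07, 80, -0.041, -0.283, -0.005, -0.287, -0.337, -0.07, 80]

```text
clock: 10.0
position: [0.394, -0.3132, 0.1393]
ee_rot: [-0.229, -3.126, 0.0]
force: [0.4, 0.1, -0.4]
width: 0.87
gripper_force: 0.0
```

```bash
python3 - <<'E'
from plan import *
q=np.array([.395,-.315,.025]); yd=81.6
plan([("pick",q,down(yd))])
E
```

```text
pick w [-0.0, -0.004, -0.0] d [0.001, -0.0018, -0.1143] rows 2.3
```

Request:
arm_command:
  deltas: [0, -0.004, 0, 0.001, -0.002, -0.04, 80, 0, -0.004, 0, 0.001, -0.002, -0.08, 80, 0, -0.004, 0, 0.001, -0.002, -0.105, 80, 0, -0.004, 0, 0.001, -0.002, -0.114, 80, 0, -0.004, 0, 0.001, -0.002, -0.114, 80, 0, -0.004, 0, 0.001, -0.002, -0.114, 60, 0, -0.004, 0, 0.001, -0.002, -0.114, 40, 0, -0.004, 0, 0.001, -0.002, -0.114, 40, 0, -0.004, 0, 0.001, -0.002, -0.114, 40, 0, -0.004, 0, 0.001, -0.002, -0.114, 40, 0, -0.004, 0, 0.001, -0.002, -0.114, 40]
  force: 45

```text
clock: 11.1
position: [0.3949, -0.3165, 0.0264]
ee_rot: [0.231, 3.132, -0.001]
force: [-1.2, 2.2, 6.8]
width: 0.538
gripper_force: 45.0
```

```bash
python3 - <<'E'
from plan import *
s,p,r=state(); print(p,s["width"]*91.8,s["force"])
h=p[2]; Q=slope(1,-1)
# spacer x in home: ; spare at home x +.006 (above ledge by 6mm), y = .0325+.105
off=np.array([.006,.1375,-.015+h])
plan([("lift",p+[0,0,.14],r),("over",onhome(off+[0,0,.08]),Q),("near",onhome(off+[0,0,.008]),Q)])
E
```

```text
[ 0.39492568 -0.31653885  0.02639643] 49.42324632623439 [-1.1728448   2.22934901  6.77792676]
lift w [0.0, 0.0, 0.0] d [0.0, 0.0, 0.14] rows 2.8
over w [0.042, 0.287, 0.005] d [0.2421, 0.2391, 0.1119] rows 6.8
near w [0.042, 0.287, 0.005] d [0.2109, 0.2434, 0.0472] rows 1.4
```

Request:
arm_command:
  deltas: [0, 0, 0, 0, 0, 0.03, 40, 0, 0, 0, 0, 0, 0.07, 40, 0, 0, 0, 0, 0, 0.11, 40, 0, 0, 0, 0.01, 0.01, 0.13, 40, 0.007, 0.05, 0.001, 0.045, 0.045, 0.13, 40, 0.014, 0.1, 0.002, 0.08, 0.08, 0.13, 40, 0.021, 0.15, 0.003, 0.115, 0.115, 0.13, 40, 0.028, 0.2, 0.004, 0.15, 0.15, 0.13, 40, 0.035, 0.25, 0.005, 0.185, 0.185, 0.12, 40, 0.042, 0.287, 0.005, 0.215, 0.215, 0.112, 40, 0.042, 0.287, 0.005, 0.242, 0.239, 0.112, 40, 0.042, 0.287, 0.005, 0.242, 0.239, 0.112, 40, 0.042, 0.287, 0.005, 0.242, 0.239, 0.112, 40]

```text
clock: 12.4
position: [0.6366, -0.0768, 0.1366]
ee_rot: [-0.185, -2.679, -0.043]
force: [-1.1, -0.3, -3.0]
width: 0.543
gripper_force: 45.0
```

```bash
python3 - <<'E'
from plan import *
s,p,r=state(); print(p,s["width"]*91.8,s["force"],inhome(p).round(4))
h=.0264; Q=slope(1,-1)
off=np.array([.006,.1375,-.015+h])
plan([("near",onhome(off+[0,0,.006]),Q)])
E
```

```text
[ 0.63662293 -0.07683523  0.1365648 ] 49.852717178881704 [-1.14541379 -0.29091977 -3.0019929 ] [0.0057 0.1369 0.0896]
near w [-0.0, -0.002, -0.001] d [-0.0317, 0.0038, -0.0648] rows 1.4
```

Request:
arm_command:
  deltas: [0, -0.002, 0, -0.01, 0.001, -0.022, 40, 0, -0.002, 0, -0.021, 0.002, -0.044, 40, 0, -0.002, 0, -0.029, 0.0035, -0.06, 40, 0, -0.002, 0, -0.032, 0.004, -0.065, 40, 0, -0.002, 0, -0.032, 0.004, -0.065, 40]

```text
clock: 12.9
position: [0.6035, -0.0746, 0.0728]
ee_rot: [-0.189, -2.682, -0.043]
force: [-0.1, 0.4, -2.2]
width: 0.543
gripper_force: 45.0
```

Request:
arm_command:
  deltas: [0, 0, 0, -0.0009, 0, -0.0018, 40, 0, 0, 0, -0.0017, 0, -0.0036, 40, 0, 0, 0, -0.0017, 0, -0.0036, 40]

```text
clock: 13.2
position: [0.6031, -0.0737, 0.0695]
ee_rot: [-0.187, -2.684, -0.044]
force: [0.6, 0.4, -2.4]
width: 0.543
gripper_force: 45.0
```

Request:
arm_command:
  deltas: [0, 0, 0, -0.0004, 0, -0.0009, 40, 0, 0, 0, -0.0008, 0, -0.0018, 40, 0, 0, 0, -0.0008, 0, -0.0018, 40]

```text
clock: 13.5
position: [0.6019, -0.0735, 0.0672]
ee_rot: [-0.187, -2.683, -0.044]
force: [0.2, -0.2, -2.9]
width: 0.539
gripper_force: 45.0
```

Request:
arm_command:
  deltas: [0, 0, 0, -0.0004, 0, -0.0009, 40, 0, 0, 0, -0.0008, 0, -0.0018, 40, 0, 0, 0, -0.0008, 0, -0.0018, 40]

```text
clock: 13.8
position: [0.6014, -0.0736, 0.0658]
ee_rot: [-0.187, -2.684, -0.044]
force: [0.5, 0.3, -0.3]
width: 0.539
gripper_force: 45.0
```

Request:
arm_command:
  deltas: [0, 0, 0, -0.0004, 0, -0.0009, 40, 0, 0, 0, -0.0004, 0, -0.0009, 40]

```text
clock: 14.0
position: [0.6014, -0.0736, 0.0658]
ee_rot: [-0.187, -2.685, -0.044]
force: [0.4, 1.1, 7.2]
width: 0.542
gripper_force: 45.0
```

```bash
python3 - <<'E'
from plan import *
s,p,r=state(); print(p,s["width"]*91.8,s["force"],s["ft_torque"],inhome(p).round(4))
E
```

```text
[ 0.60137305 -0.0736254   0.06575933] 49.799459679273504 [0.38033028 1.0976666  7.16438197] [ 0.25598713  0.02902407 -0.09370568] [0.0064 0.1386 0.0105]
```

Request:
arm_command:
  deltas: [0, 0, 0, 0.0021, -0.0002, 0.0001, 40, 0, 0, 0, 0.0039, -0.0005, -0.0008, 40, 0, 0, 0, 0.0039, -0.0005, -0.0008, 40]

```text
clock: 14.3
position: [0.605, -0.0741, 0.064]
ee_rot: [-0.187, -2.684, -0.044]
force: [1.5, 0.3, 2.8]
width: 0.543
gripper_force: 45.0
```

Request:
arm_command:
  deltas: [0, 0, 0, 0.0009, -0.0001, -0.0004, 40, 0, 0, 0, 0.0018, -0.0003, -0.0009, 40, 0, 0, 0, 0.0018, -0.0003, -0.0009, 40]

```text
clock: 14.6
position: [0.6064, -0.0743, 0.0633]
ee_rot: [-0.187, -2.683, -0.044]
force: [-0.9, 1.1, 6.5]
width: 0.54
gripper_force: 45.0
```

Request:
arm_command:
  deltas: [0, 0, 0, 0.0009, -0.0001, -0.0004, 40, 0, 0, 0, 0.0018, -0.0003, -0.0009, 40, 0, 0, 0, 0.0018, -0.0003, -0.0009, 40]

```text
clock: 14.9
position: [0.6065, -0.0743, 0.0632]
ee_rot: [-0.187, -2.679, -0.045]
force: [-6.8, 1.1, 13.7]
width: 0.541
gripper_force: 45.0
```

Request:
arm_command:
  deltas: [0, 0, 0, -0.0009, 0, 0.0008, 40, 0, 0, 0, -0.0009, 0, 0.0008, 50, 0, 0, 0, -0.0009, 0, 0.0008, 55, 0, 0, 0, -0.0009, 0, 0.0008, 62, 0, 0, 0, -0.0009, 0, 0.0008, 66, 0, 0, 0, -0.0009, 0, 0.0008, 66, 0, 0, 0, 0.008, 0, 0.02, 66, 0, 0, 0, 0.026, 0, 0.055, 66, 0, 0, 0, 0.043, -0.005, 0.09, 66, 0, 0, 0, 0.043, -0.005, 0.09, 66]

```text
clock: 15.9
position: [0.655, -0.0807, 0.1566]
ee_rot: [-0.188, -2.692, -0.043]
force: [0.9, -0.1, 0.7]
width: 0.722
gripper_force: 0.0
```

```bash
python3 - <<'E'
from plan import *
s,p,r=state(); print(p,s["width"]*91.8,inhome(p).round(4))
# push pose: tool y along home x; TCP beside spare +y face. spare centre y=.1386
for sg in(1,-1):
    Q=slope(0,sg); print(sg,np.degrees((Q*r.inv()).magnitude()))
    off=np.array([0,.1386+.025+.0095+.012,.009])
    plan([("up",onhome(off+[0,0,.10]),Q),("beside",onhome(off),Q)])
print(s["joints"])
E
```

```text
[ 0.65500803 -0.08074868  0.15659381] 66.28608081654427 [-0.0024  0.1383  0.1159]
1 90.03650909439989
up w [0.43, -0.055, 0.901] d [-0.0116, -0.0457, -0.0051] rows 10.5
beside w [0.43, -0.055, 0.901] d [-0.055, -0.0396, -0.095] rows 2.0
-1 89.96652555510713
up w [-0.429, 0.065, -0.901] d [-0.0116, -0.0457, -0.0051] rows 10.5
beside w [-0.429, 0.065, -0.901] d [-0.055, -0.0396, -0.095] rows 2.0
[-0.03393652  0.84648039  0.19601423  1.14740133 -0.15055878  1.60542064
  1.59055764]
```

Request:
arm_command:
  deltas: [-0.129, 0.02, -0.27, -0.004, -0.015, 0, 50, -0.257, 0.039, -0.541, -0.008, -0.03, 0, 50, -0.343, 0.052, -0.721, -0.0116, -0.046, -0.005, 50, -0.429, 0.065, -0.901, -0.0116, -0.046, -0.005, 50, -0.429, 0.065, -0.901, -0.0116, -0.046, -0.005, 50, -0.429, 0.065, -0.901, -0.0116, -0.046, -0.005, 50, -0.429, 0.065, -0.901, -0.0116, -0.046, -0.005, 50, -0.429, 0.065, -0.901, -0.0116, -0.046, -0.005, 50, -0.429, 0.065, -0.901, -0.0116, -0.046, -0.005, 50, -0.429, 0.065, -0.901, -0.0116, -0.046, -0.005, 50, -0.429, 0.065, -0.901, -0.0116, -0.046, -0.005, 50, -0.429, 0.065, -0.901, -0.0116, -0.046, -0.005, 50, -0.429, 0.065, -0.901, -0.0116, -0.046, -0.005, 50]

```text
clock: 17.2
position: [0.6395, -0.1257, 0.1466]
ee_rot: [-2.086, -1.815, 0.409]
force: [0.1, -1.1, -0.3]
width: 0.544
gripper_force: 0.0
```

```bash
python3 - <<'E'
from see import *
s,p,r=state(); print(p,s["width"]*91.8,inhome(p).round(4))
Q=slope(0,-1); off=np.array([0,.1386+.025+.0095+.012,.009])
plan([("beside",onhome(off),Q)])
E
```

```text
[ 0.63949103 -0.12566371  0.14661808] 49.92921933807975 [0.0015 0.1849 0.1029]
beside w [-0.005, 0.001, 0.001] d [-0.0395, 0.0053, -0.085] rows 1.9
```

Request:
arm_command:
  deltas: [-0.005, 0.001, 0, -0.013, 0.002, -0.028, 50, -0.005, 0.001, 0, -0.026, 0.004, -0.056, 50, -0.005, 0.001, 0, -0.036, 0.005, -0.077, 50, -0.005, 0.001, 0, -0.0395, 0.005, -0.085, 50, -0.005, 0.001, 0, -0.0395, 0.005, -0.085, 50, -0.005, 0.001, 0, -0.0395, 0.005, -0.085, 50]

```text
clock: 17.8
position: [0.6011, -0.1211, 0.063]
ee_rot: [-2.093, -1.815, 0.417]
force: [0.4, -0.4, -0.3]
width: 0.544
gripper_force: 0.0
```

```bash
python3 - <<'E'
from see import *
s,p,r=state(); print(p,s["force"],inhome(p).round(4), (slope(0,-1)*r.inv()).as_rotvec().round(3))
print("per mm toward home",-HR.as_matrix()[:,1])
E
```

```text
[ 0.60111093 -0.12106893  0.06297211] [ 0.37737259 -0.35509182 -0.26190005] [-0.0004  0.1856  0.0108] [0.    0.002 0.004]
per mm toward home [ 1.38149400e-01  9.90411401e-01 -3.46944695e-18]
```

Request:
arm_command:
  deltas: [0, 0, 0, 0.0008, 0.006, 0, 50, 0, 0, 0, 0.0016, 0.011, 0, 50, 0, 0, 0, 0.0022, 0.016, 0, 50, 0, 0, 0, 0.0028, 0.02, 0, 50, 0, 0, 0, 0.0034, 0.024, 0, 50, 0, 0, 0, 0.0039, 0.028, 0, 50, 0, 0, 0, 0.0045, 0.032, 0, 50, 0, 0, 0, 0.005, 0.036, 0, 50, 0, 0, 0, 0.0056, 0.04, 0, 50, 0, 0, 0, 0.0061, 0.044, 0, 50, 0, 0, 0, 0.0067, 0.048, 0, 50, 0, 0, 0, 0.0072, 0.052, 0, 50, 0, 0, 0, 0.0078, 0.056, 0, 50, 0, 0, 0, 0.0084, 0.06, 0, 50, 0, 0, 0, 0.0089, 0.064, 0, 50, 0, 0, 0, 0.0095, 0.068, 0, 50, 0, 0, 0, 0.01, 0.071, 0, 50, 0, 0, 0, 0.0104, 0.074, 0, 50]

```text
clock: 19.6
position: [0.6106, -0.0464, 0.062]
ee_rot: [-2.092, -1.813, 0.419]
force: [-0.8, -1.6, -0.8]
width: 0.544
gripper_force: 0.7
```

```bash
python3 - <<'E'
from see import *
s,p,r=state(); print(p,s["force"],s["ft_torque"],inhome(p).round(4), (slope(0,-1)*r.inv()).as_rotvec().round(3))
E
```

```text
[ 0.61056082 -0.04643094  0.0620018 ] [-0.77009677 -1.58151108 -0.80488118] [-0.46369527 -0.57124183  0.06269168] [-0.      0.1104  0.0095] [ 0.    -0.     0.004]
```

Request:
arm_command:
  deltas: [0, 0, 0, 0.0004, 0.003, 0, 50, 0, 0, 0, 0.0008, 0.006, 0, 50, 0, 0, 0, 0.0011, 0.008, 0, 50, 0, 0, 0, 0.0011, 0.008, 0, 50]

```text
clock: 20.0
position: [0.6117, -0.0381, 0.0621]
ee_rot: [-2.092, -1.813, 0.418]
force: [-0.7, 0.3, -0.1]
width: 0.544
gripper_force: 0.0
```

Request:
arm_command:
  deltas: [0, 0, 0, 0.0001, 0.001, 0, 50, 0, 0, 0, 0.0003, 0.002, 0, 50, 0, 0, 0, 0.0003, 0.002, 0, 50]

```text
clock: 20.3
position: [0.6117, -0.0373, 0.0621]
ee_rot: [-2.093, -1.812, 0.42]
force: [-0.4, -3.4, 0.4]
width: 0.548
gripper_force: 1.6
```

Request:
arm_command:
  deltas: [0, 0, 0, 0.0001, 0.001, 0, 50, 0, 0, 0, 0.0003, 0.002, 0, 50, 0, 0, 0, 0.0003, 0.002, 0, 50]

```text
clock: 20.6
position: [0.6116, -0.0372, 0.0622]
ee_rot: [-2.095, -1.811, 0.423]
force: [-2.4, -8.7, 0.1]
width: 0.544
gripper_force: 4.2
```

Request:
arm_command:
  deltas: [0, 0, 0, 0.0002, 0.0015, 0, 50, 0, 0, 0, 0.0003, 0.002, 0, 50, 0, 0, 0, 0.0003, 0.002, 0, 50, 0, 0, 0, 0.0003, 0.002, 0, 50]

```text
clock: 21.0
position: [0.6116, -0.037, 0.0623]
ee_rot: [-2.097, -1.811, 0.425]
force: [-3.7, -12.4, 0.7]
width: 0.544
gripper_force: 6.6
```

```bash
python3 - <<'E'
from see import *
s,p,r=state(); print(p,s["force"],s["ft_torque"],inhome(p).round(4), (slope(0,-1)*r.inv()).as_rotvec().round(3))
E
```

```text
[ 0.61156192 -0.03702649  0.06226806] [ -3.65301525 -12.37378546   0.68195021] [-2.63633621  0.1745853   1.27656305] [0.0004 0.101  0.0096] [ 0.006 -0.001  0.006]
```

Request:
arm_command:
  deltas: [0, 0, 0, -0.001, -0.006, 0, 50, 0, 0, 0, -0.002, -0.014, 0, 50, 0, 0, 0, -0.003, -0.022, 0, 50, 0, 0, 0, 0.01, -0.024, 0.03, 50, 0, 0, 0, 0.03, -0.024, 0.07, 50, 0, 0, 0, 0.045, -0.024, 0.11, 50, 0, 0, 0, 0.045, -0.024, 0.11, 50]

```text
clock: 21.7
position: [0.6611, -0.0578, 0.1776]
ee_rot: [-2.098, -1.82, 0.411]
force: [-0.9, -1.1, -0.4]
width: 0.547
gripper_force: 0.0
```

```bash
python3 - <<'E'
from see import *
g=grab(); s=g["side"]; cv2.imwrite("pics/s2.png",s)
def ov(n,im,roi,f):
    x,y,w,h=roi; o=np.clip(cv2.resize(im[y:y+h,x:x+w],None,fx=f,fy=f,interpolation=cv2.INTER_CUBIC)*1.5,0,255).astype(np.uint8)
    for parts,c in((SP,[0,.0325,.021]),(BIG,[0,.065,0])):
        for b in parts:
            q=((proj(n,onhome(b+c))-[x,y]+.5)*f-.5).astype(np.int32); cv2.polylines(o,[cv2.convexHull(q)],True,(0,0,255),1)
    return o
cv2.imwrite("pics/v2.png",ov("side",s,(305,180,130,120),5))
st,p,r=state(); Q=slope(1,-1); print(p,inhome(p))
off=np.array([0,.0325,.0415])
plan([("over",onhome(off+[0,0,.08]),Q),("at",onhome(off),Q)])
E
```

```text
[ 0.6582577  -0.0570644   0.17285034] [0.00480674 0.11435793 0.13044502]
over w [0.433, -0.06, 0.902] d [0.0117, 0.081, -0.0101] rows 10.5
at w [0.433, -0.06, 0.902] d [-0.023, 0.0859, -0.0821] rows 1.6
```

View pics/v2.png

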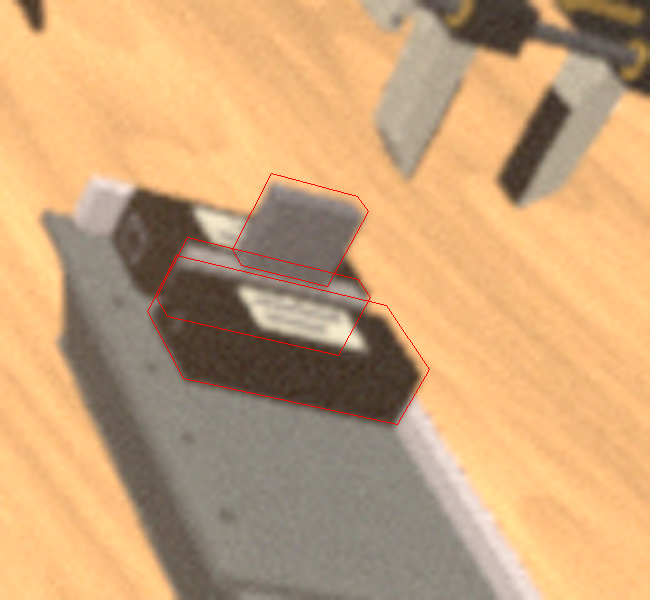

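Request:
arm_command:
  deltas: [0.144, -0.02, 0.3, 0, 0.02, 0, 35, 0.289, -0.04, 0.601, 0.005, 0.05, 0, 35, 0.433, -0.06, 0.902, 0.0117, 0.081, -0.01, 35, 0.433, -0.06, 0.902, 0.0117, 0.081, -0.01, 35, 0.433, -0.06, 0.902, 0.0117, 0.081, -0.01, 35, 0.433, -0.06, 0.902, 0.0117, 0.081, -0.01, 35, 0.433, -0.06, 0.902, 0.0117, 0.081, -0.01, 35, 0.433, -0.06, 0.902, 0.0117, 0.081, -0.01, 35, 0.433, -0.06, 0.902, 0.0117, 0.081, -0.01, 35, 0.433, -0.06, 0.902, 0.0117, 0.081, -0.01, 35, 0.433, -0.06, 0.902, 0.0117, 0.081, -0.01, 35, 0.433, -0.06, 0.902, 0.0117, 0.081, -0.01, 35, 0.433, -0.06, 0.902, 0.0117, 0.081, -0.01, 35]

```text
clock: 23.1
position: [0.6686, 0.0244, 0.1611]
ee_rot: [-0.189, -2.68, -0.039]
force: [0.5, 1.4, -0.3]
width: 0.385
gripper_force: 0.0
```

```bash
python3 - <<'E'
from see import *
st,p,r=state(); Q=slope(1,-1); print(p,inhome(p).round(4))
off=np.array([-.001,.0325,.042])
plan([("mid",onhome(off+[0,0,.04]),Q),("at",onhome(off),Q)])
E
```

```text
[0.66862007 0.02437647 0.16113535] [0.0006 0.0323 0.1195]
mid w [0.002, -0.001, 0.001] d [-0.0149, 0.0018, -0.0344] rows 0.8
at w [0.002, -0.001, 0.001] d [-0.0323, 0.0043, -0.0703] rows 0.8
```

Request:
arm_command:
  deltas: [0.002, 0, 0, -0.01, 0.0012, -0.023, 35, 0.002, 0, 0, -0.019, 0.0024, -0.042, 35, 0.002, 0, 0, -0.028, 0.0036, -0.061, 35, 0.002, 0, 0, -0.0323, 0.0043, -0.07, 35, 0.002, 0, 0, -0.0323, 0.0043, -0.07, 35, 0.002, 0, 0, -0.0323, 0.0043, -0.07, 35]

```text
clock: 23.7
position: [0.6375, 0.0286, 0.0926]
ee_rot: [-0.186, -2.683, -0.043]
force: [0.7, -0.6, 0.3]
width: 0.38
gripper_force: 0.0
```

```bash
python3 - <<'E'
from see import *
st,p,r=state(); Q=slope(1,-1); print(p,inhome(p).round(4),st["force"])
off=np.array([-.001,.0325,.042])
plan([("at",onhome(off),Q)])
E
```

```text
[0.63745919 0.02856883 0.09256216] [-0.0012  0.0324  0.0441] [ 0.71432777 -0.55299329  0.28460055]
at w [-0.0, 0.0, -0.0] d [-0.0011, 0.0001, -0.0018] rows 0.0
```

Request:
arm_command:
  deltas: [0, 0, 0, -0.0005, 0, -0.001, 25, 0, 0, 0, -0.0005, 0, -0.001, 15, 0, 0, 0, -0.0005, 0, -0.001, 5, 0, 0, 0, -0.0005, 0, -0.001, 5, 0, 0, 0, -0.0005, 0, -0.001, 5, 0, 0, 0, -0.0005, 0, -0.001, 5]
  force: 30

```text
clock: 24.3
position: [0.6369, 0.0283, 0.0914]
ee_rot: [-0.185, -2.683, -0.043]
force: [1.7, -0.7, 3.4]
width: 0.142
gripper_force: 30.0
```

```bash
python3 - <<'E'
from see import *
st,p,r=state(); Q=slope(1,-1); print(p,inhome(p).round(4),st["force"],st["width"])
# bench spot: robot side of stand
q=np.array([.41,.2,.06])
print(onhome([0,.0325,.044+.07])-p)
plan([("out",onhome(inhome(p)+[0,0,.07]),r),("spot above",q+[0,0,.09],down(82.6)),("spot",q,down(82.6))])
E
```

```text
[0.63685078 0.02832908 0.0914256 ] [-0.0012  0.0327  0.0428] [ 1.71474306 -0.67391644  3.42062583] 0.14177668206163502
[ 0.02985449 -0.00392137  0.06453692]
out w [0.0, 0.0, 0.0] d [0.0304, -0.0042, 0.0629] rows 1.4
spot above w [-0.039, -0.286, 0.005] d [-0.2269, 0.1717, 0.0586] rows 6.2
spot w [-0.039, -0.286, 0.005] d [-0.2269, 0.1717, -0.0314] rows 1.8
```

Request:
arm_command:
  deltas: [0, 0, 0, 0.002, -0.0003, 0.004, 5, 0, 0, 0, 0.005, -0.0007, 0.01, 5, 0, 0, 0, 0.009, -0.0012, 0.018, 5, 0, 0, 0, 0.013, -0.0018, 0.027, 5, 0, 0, 0, 0.018, -0.0025, 0.037, 5, 0, 0, 0, 0.024, -0.0033, 0.05, 5, 0, 0, 0, 0.0304, -0.0042, 0.063, 5, 0, 0, 0, 0.0304, -0.0042, 0.08, 5, 0, 0, 0, 0.0304, -0.0042, 0.08, 5]

```text
clock: 25.2
position: [0.6683, 0.0246, 0.1742]
ee_rot: [-0.184, -2.687, -0.045]
force: [0.3, -0.1, -1.9]
width: 0.141
gripper_force: 30.0
```

```bash
python3 - <<'E'
from see import *
st,p,r=state(); print(p,inhome(p).round(4),st["force"],st["width"])
q=np.array([.40,.05,.0575])
plan([("spot above",q+[0,0,.09],down(82.6)),("spot",q,down(82.6))])
E
```

```text
[0.6683008  0.02460287 0.17417764] [0.0066 0.0321 0.1311] [ 0.33973753 -0.07155976 -1.91132058] 0.14121910454754416
spot above w [-0.039, -0.283, 0.005] d [-0.2683, 0.0254, -0.0267] rows 5.4
spot w [-0.039, -0.283, 0.005] d [-0.2683, 0.0254, -0.1167] rows 1.8
```

Request:
arm_command:
  deltas: [0, 0, 0, 0, 0, 0.035, 5, -0.006, -0.04, 0, -0.035, 0.003, 0.045, 5, -0.012, -0.09, 0.001, -0.075, 0.007, 0.045, 5, -0.019, -0.14, 0.002, -0.115, 0.011, 0.045, 5, -0.026, -0.19, 0.003, -0.155, 0.015, 0.045, 5, -0.033, -0.24, 0.004, -0.195, 0.019, 0.045, 5, -0.039, -0.283, 0.005, -0.235, 0.023, 0.03, 5, -0.039, -0.283, 0.005, -0.268, 0.025, 0, 5, -0.039, -0.283, 0.005, -0.268, 0.025, -0.04, 5, -0.039, -0.283, 0.005, -0.268, 0.025, -0.08, 5, -0.039, -0.283, 0.005, -0.268, 0.025, -0.1, 5, -0.039, -0.283, 0.005, -0.268, 0.025, -0.1, 5, -0.039, -0.283, 0.005, -0.268, 0.025, -0.1, 5]

```text
clock: 26.5
position: [0.3987, 0.0494, 0.0715]
ee_rot: [-0.203, -3.129, 0.001]
force: [0.3, -0.6, -1.7]
width: 0.144
gripper_force: 30.0
```

```bash
python3 - <<'E'
from see import *
st,p,r=state(); print(p,st["force"])
plan([("spot",np.array([.40,.05,.0575]),down(82.6))])
E
```

```text
[0.39872837 0.04939131 0.0714523 ] [ 0.29341329 -0.58841877 -1.68802482]
spot w [0.0, -0.004, 0.0] d [0.0013, 0.0006, -0.014] rows 0.3
```

Request:
arm_command:
  deltas: [0, -0.003, 0, 0, 0, -0.006, 5, 0, -0.003, 0, 0, 0, -0.011, 5, 0, -0.003, 0, 0, 0, -0.011, 5]

```text
clock: 26.8
position: [0.3989, 0.0495, 0.0601]
ee_rot: [0.204, 3.135, -0.0]
force: [-0.3, -0.5, -2.6]
width: 0.134
gripper_force: 30.0
```

Request:
arm_command:
  deltas: [0, 0, 0, 0, 0, -0.001, 5, 0, 0, 0, 0, 0, -0.002, 5, 0, 0, 0, 0, 0, -0.002, 5]

```text
clock: 27.1
position: [0.3991, 0.0494, 0.0582]
ee_rot: [0.204, 3.135, -0.0]
force: [0.6, 0.2, -1.3]
width: 0.141
gripper_force: 30.0
```

Request:
arm_command:
  deltas: [0, 0, 0, 0, 0, -0.001, 5, 0, 0, 0, 0, 0, -0.001, 5]

```text
clock: 27.3
position: [0.3992, 0.0495, 0.0581]
ee_rot: [0.204, 3.135, 0.0]
force: [-5.7, -0.7, 23.2]
width: 0.139
gripper_force: 30.0
```

Contact with the bench. Ease off, release and retreat.

Request:
arm_command:
  deltas: [0, 0, 0, 0, 0, 0.0008, 5, 0, 0, 0, 0, 0, 0.0008, 15, 0, 0, 0, 0, 0, 0.0008, 25, 0, 0, 0, 0, 0, 0.0008, 35, 0, 0, 0, 0, 0, 0.0008, 40, 0, 0, 0, 0, 0, 0.02, 40, 0, 0, 0, 0, 0, 0.06, 40, 0, 0, 0, 0, 0, 0.11, 40, 0, 0, 0, -0.05, 0.04, 0.16, 40, 0, 0, 0, -0.05, 0.08, 0.17, 40, 0, 0, 0, -0.05, 0.12, 0.17, 40, 0, 0, 0, -0.05, 0.16, 0.17, 40, 0, 0, 0, -0.05, 0.2, 0.17, 40, 0, 0, 0, -0.05, 0.24, 0.17, 40, 0, 0, 0, -0.05, 0.28, 0.17, 40, 0, 0, 0, -0.05, 0.32, 0.17, 40, 0, 0, 0, -0.05, 0.32, 0.17, 40]

```text
clock: 29.0
position: [0.3475, 0.3748, 0.2267]
ee_rot: [-0.195, -3.134, -0.003]
force: [-0.0, -0.8, -1.1]
width: 0.439
gripper_force: 0.0
```

```bash
python3 - <<'E'
from see import *
g=grab(); t,s=g["top"],g["side"]; t0=cv2.imread("pics/top0.png")
cv2.imwrite("pics/t3.png",t); cv2.imwrite("pics/s3.png",s)
# spacer upright on bench?
c=proj("top",[[.4,.05,.03]])[0]; x,y=int(c[0])-20,int(c[1])-30; roi=(x,y,40,60)
m=mask(t,roi,"grey"); print("spacer",fit([("top",roi,m)],SP,[.4,.05,.036,3.01],False,[0,1,3]))
# black-mask comparison home/spare in top: rows profile of dark columns
u=proj("top",onhome(np.array([[0,-.025,.015],[0,.025,.015],[0,.04,.015],[0,.09,.015],[-.05,.0325,.0],[.05,.0325,0]]))); print(u.round(1).tolist())
for dx in(-.045,-.03,.0,.03,.045):
    ys=np.linspace(-.04,.11,301); q=proj("top",onhome(np.c_[np.full(301,dx),ys,np.full(301,.015)])).astype(np.float32)
    v=cv2.remap(t.max(2).astype(np.float32),q[:,0].reshape(1,-1),q[:,1].reshape(1,-1),cv2.INTER_CUBIC)[0]
    print(dx,[round(float(ys[i])*1000,1) for i in range(1,301) if (v[i-1]<50)!=(v[i]<50)])
for yy in(-.015,.015,.048,.082):
    xs=np.linspace(-.075,.075,301); q=proj("top",onhome(np.c_[xs,np.full(301,yy),np.full(301,.015)])).astype(np.float32)
    v=cv2.remap(t.max(2).astype(np.float32),q[:,0].reshape(1,-1),q[:,1].reshape(1,-1),cv2.INTER_CUBIC)[0]
    print("x",yy,[round(float(xs[i])*1000,1) for i in range(1,301) if (v[i-1]<50)!=(v[i]<50)])
# home shift vs first picture, bystanders
for n,(a,b,w,h) in dict(home=(266,186,34,56),small=(428,212,28,42),meter=(100,192,62,94),rack=(438,140,90,66)).items():
    d=cv2.phaseCorrelate(t0[b:b+h,a:a+w].mean(2),t[b:b+h,a:a+w].mean(2)); print(n,d)
E
```

```text
spacer (array([0.39787839, 0.05080946, 0.036     , 3.01116165]), np.float64(0.11365359181246061))
[[278.9, 211.0], [300.7, 212.4], [307.2, 212.8], [329.0, 214.2], [305.4, 201.2], [302.2, 233.4]]
-0.045 [-21.5, 22.0, 43.0, 86.0]
-0.03 [-22.5, -17.0, 14.0, 24.0, 42.0, 50.0, 79.0, 88.0]
0.0 [-22.5, -18.5, 17.0, 25.5, 40.0, 46.5, 82.5, 89.5]
0.03 [-23.0, -14.0, 13.5, 25.5, 40.5, 49.0, 80.5, 89.0]
0.045 [-23.5, 25.0, 39.5, 89.0]
x -0.015 [-48.5, -32.0, 30.0]
x 0.015 [-48.5, -28.5, 28.0]
x 0.048 [-48.0, -27.5, 29.0]
x 0.082 [-47.0, -25.0, -4.0, -0.5, 27.0]
home ((-0.09938086107715094, -0.04387712218084161), 0.967327339832954)
small ((-0.02265269930752467, 0.48003275565315917), 1.0320338958644597)
meter ((0.03696171026916417, 0.03368936487938612), 0.8956333055721806)
rack ((-0.0524326550724723, -0.015827271061809256), 1.1499809708112345)
```

```bash
python3 -c "
from cell import arm; print(arm.sign_off())"
```

```text
the job is handed in; nothing more can be done
None
```

I handed the job in at about 29 s: the loose adapter lies flat on the ledge beside the other one, and the last top image puts them about 64 mm centre to centre, a gap of about 14 mm against the 15 mm target. The spacer stands upright on the bench clear of the stand, and nothing else moved noticeably; the hand-in gave no pass or fail result.

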